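# Relay a row of bench tools in reverse order

## Task

Move the four tools from the row of wooden saddles to the empty steel rack, one to a place, in reverse order: the tool that lies leftmost in the saddles as the robot sees them goes to the rack's rightmost place, the next to the place beside it, and so on. Lay each tool straight across both rails, down in its pair of notches with its middle about midway between the rails, and let it go.

Things in the scene. Friction and masses are not known exactly. Their poses are not given: they have to be found in the camera images.
- cutter: Snap-blade cutter, yellow and black plastic handle, the broadest tool: 180 mm long along its own x axis, 30 mm wide, 26 mm high. Origin: centre of its underside. At the start it lies in one of the four wooden saddles, its long axis pointing away from the robot. Rigid, under 0.2 kg; grip it across its middle from above.
- flux_pen: White flux pen, 145 mm long along its own y axis, 18 mm across, 20 mm high; the fingers close to about 8 mm on it. Origin: centre of its underside. At the start it lies in one of the four wooden saddles, its long axis pointing away from the robot. Rigid, under 0.2 kg; grip it across its middle from above.
- sight_tube: Sight tube with brass ends, brass-yellow all over, 145 mm long along its own y axis, 15 mm across, 15 mm high; the fingers close to about 10 mm on it. Origin: centre of its underside. At the start it lies in one of the four wooden saddles, its long axis pointing away from the robot. Rigid, under 0.2 kg; grip it across its middle from above.
- pen: Slim blue ballpoint pen, the thinnest tool: 140 mm long along its own y axis, 10 mm across, 11 mm high. Origin: centre of its underside. At the start it lies in one of the four wooden saddles, its long axis pointing away from the robot. Rigid, under 0.2 kg; grip it across its middle from above.
- saddle_cutter: One of 4 identical fixed dark wooden saddles in a row, 64 mm apart along y, on a plywood base 130 x 270 x 8 mm: the one that holds the cutter at the start. Foot 100 x 58 x 6 mm, posts at x = -42, +42 mm, 10 mm thick, each with a notch 49 mm wide; notch floor z = 34, horns to z = 52 mm. Origin: centre of its underside, 8 mm over the bench; x away from the robot along the tool, y left.
- saddle_flux_pen: One of 4 identical fixed dark wooden saddles in a row, 64 mm apart along y, on a plywood base 130 x 270 x 8 mm: the one that holds the flux pen at the start. Foot 100 x 58 x 6 mm, posts at x = -42, +42 mm, 10 mm thick, each with a notch 49 mm wide; notch floor z = 34, horns to z = 52 mm. Origin: centre of its underside, 8 mm over the bench; x away from the robot along the tool, y left.
- saddle_sight_tube: One of 4 identical fixed dark wooden saddles in a row, 64 mm apart along y, on a plywood base 130 x 270 x 8 mm: the one that holds the sight tube at the start. Foot 100 x 58 x 6 mm, posts at x = -42, +42 mm, 10 mm thick, each with a notch 49 mm wide; notch floor z = 34, horns to z = 52 mm. Origin: centre of its underside, 8 mm over the bench; x away from the robot along the tool, y left.
- saddle_pen: One of 4 identical fixed dark wooden saddles in a row, 64 mm apart along y, on a plywood base 130 x 270 x 8 mm: the one that holds the pen at the start. Foot 100 x 58 x 6 mm, posts at x = -42, +42 mm, 10 mm thick, each with a notch 49 mm wide; notch floor z = 34, horns to z = 52 mm. Origin: centre of its underside, 8 mm over the bench; x away from the robot along the tool, y left.
- tool_rack: Empty fixed pale steel rack: plate 130 x 270 x 8 mm, rails 10 mm thick along y at x = -42, +42 mm, open between. Four flat notches in each at y = +96 (leftmost), +32, -32, -96 mm, 46 mm wide or more; floor z = 42, teeth to z = 60 mm. Tools lie along x. Origin: centre of underside, on the bench; x away from the robot, y left, yaw up to 0.3. Stands left or right of the saddles.
Mind the look-alikes: they are no part of the job. Several things have the shape of the pen; the one meant has the colours described above.

How it is judged (in metres and radians):
At the end, for the whole second after the job is handed in: Tools at rest, released, each in its own pair of rack notches (origin within 20 mm across and 30 mm along of its middle, underside at 36 to 50 mm, within 0.25 rad of the rack's x axis), in the reverse of the left-to-right order of the saddles they began in (x of cutter in the frame of tool_rack between -0.03 and 0.03 m and z of cutter in the frame of tool_rack between 0.036 and 0.05 m and (y of cutter in the frame of tool_rack between -0.116 and -0.076 m or y of cutter in the frame of tool_rack between -0.052 and -0.012 m or y of cutter in the frame of tool_rack between 0.012 and 0.052 m or y of cutter in the frame of tool_rack between 0.076 and 0.116 m) and angle between the x axis of cutter and the x axis of tool_rack, either way round below 0.25 rad and linear speed of each of cutter, flux_pen, sight_tube, pen below 0.02 m/s and angular speed of each of cutter, flux_pen, sight_tube, pen below 0.2 rad/s and contact force between each of cutter, flux_pen, sight_tube, pen and the fingers below 0.05 N and x of flux_pen in the frame of tool_rack between -0.03 and 0.03 m and z of flux_pen in the frame of tool_rack between 0.036 and 0.05 m and (y of flux_pen in the frame of tool_rack between -0.116 and -0.076 m or y of flux_pen in the frame of tool_rack between -0.052 and -0.012 m or y of flux_pen in the frame of tool_rack between 0.012 and 0.052 m or y of flux_pen in the frame of tool_rack between 0.076 and 0.116 m) and angle between the y axis of each of flux_pen, sight_tube, pen and the x axis of tool_rack, either way round below 0.25 rad and x of sight_tube in the frame of tool_rack between -0.03 and 0.03 m and z of sight_tube in the frame of tool_rack between 0.036 and 0.05 m and (y of sight_tube in the frame of tool_rack between -0.116 and -0.076 m or y of sight_tube in the frame of tool_rack between -0.052 and -0.012 m or y of sight_tube in the frame of tool_rack between 0.012 and 0.052 m or y of sight_tube in the frame of tool_rack between 0.076 and 0.116 m) and x of pen in the frame of tool_rack between -0.03 and 0.03 m and z of pen in the frame of tool_rack between 0.036 and 0.05 m and (y of pen in the frame of tool_rack between -0.116 and -0.076 m or y of pen in the frame of tool_rack between -0.052 and -0.012 m or y of pen in the frame of tool_rack between 0.012 and 0.052 m or y of pen in the frame of tool_rack between 0.076 and 0.116 m) and ((y of saddle_cutter in the frame of saddle_flux_pen above 0.03 m and ((y of cutter in the frame of tool_rack below -0.064 m and y of flux_pen in the frame of tool_rack above -0.064 m) or (y of cutter in the frame of tool_rack below 0 m and y of flux_pen in the frame of tool_rack above 0 m) or (y of cutter in the frame of tool_rack below 0.064 m and y of flux_pen in the frame of tool_rack above 0.064 m))) or (y of saddle_cutter in the frame of saddle_flux_pen below -0.03 m and ((y of flux_pen in the frame of tool_rack below -0.064 m and y of cutter in the frame of tool_rack above -0.064 m) or (y of flux_pen in the frame of tool_rack below 0 m and y of cutter in the frame of tool_rack above 0 m) or (y of flux_pen in the frame of tool_rack below 0.064 m and y of cutter in the frame of tool_rack above 0.064 m)))) and ((y of saddle_cutter in the frame of saddle_sight_tube above 0.03 m and ((y of cutter in the frame of tool_rack below -0.064 m and y of sight_tube in the frame of tool_rack above -0.064 m) or (y of cutter in the frame of tool_rack below 0 m and y of sight_tube in the frame of tool_rack above 0 m) or (y of cutter in the frame of tool_rack below 0.064 m and y of sight_tube in the frame of tool_rack above 0.064 m))) or (y of saddle_cutter in the frame of saddle_sight_tube below -0.03 m and ((y of sight_tube in the frame of tool_rack below -0.064 m and y of cutter in the frame of tool_rack above -0.064 m) or (y of sight_tube in the frame of tool_rack below 0 m and y of cutter in the frame of tool_rack above 0 m) or (y of sight_tube in the frame of tool_rack below 0.064 m and y of cutter in the frame of tool_rack above 0.064 m)))) and ((y of saddle_cutter in the frame of saddle_pen above 0.03 m and ((y of cutter in the frame of tool_rack below -0.064 m and y of pen in the frame of tool_rack above -0.064 m) or (y of cutter in the frame of tool_rack below 0 m and y of pen in the frame of tool_rack above 0 m) or (y of cutter in the frame of tool_rack below 0.064 m and y of pen in the frame of tool_rack above 0.064 m))) or (y of saddle_cutter in the frame of saddle_pen below -0.03 m and ((y of pen in the frame of tool_rack below -0.064 m and y of cutter in the frame of tool_rack above -0.064 m) or (y of pen in the frame of tool_rack below 0 m and y of cutter in the frame of tool_rack above 0 m) or (y of pen in the frame of tool_rack below 0.064 m and y of cutter in the frame of tool_rack above 0.064 m)))) and ((y of saddle_flux_pen in the frame of saddle_sight_tube above 0.03 m and ((y of flux_pen in the frame of tool_rack below -0.064 m and y of sight_tube in the frame of tool_rack above -0.064 m) or (y of flux_pen in the frame of tool_rack below 0 m and y of sight_tube in the frame of tool_rack above 0 m) or (y of flux_pen in the frame of tool_rack below 0.064 m and y of sight_tube in the frame of tool_rack above 0.064 m))) or (y of saddle_flux_pen in the frame of saddle_sight_tube below -0.03 m and ((y of sight_tube in the frame of tool_rack below -0.064 m and y of flux_pen in the frame of tool_rack above -0.064 m) or (y of sight_tube in the frame of tool_rack below 0 m and y of flux_pen in the frame of tool_rack above 0 m) or (y of sight_tube in the frame of tool_rack below 0.064 m and y of flux_pen in the frame of tool_rack above 0.064 m)))) and ((y of saddle_flux_pen in the frame of saddle_pen above 0.03 m and ((y of flux_pen in the frame of tool_rack below -0.064 m and y of pen in the frame of tool_rack above -0.064 m) or (y of flux_pen in the frame of tool_rack below 0 m and y of pen in the frame of tool_rack above 0 m) or (y of flux_pen in the frame of tool_rack below 0.064 m and y of pen in the frame of tool_rack above 0.064 m))) or (y of saddle_flux_pen in the frame of saddle_pen below -0.03 m and ((y of pen in the frame of tool_rack below -0.064 m and y of flux_pen in the frame of tool_rack above -0.064 m) or (y of pen in the frame of tool_rack below 0 m and y of flux_pen in the frame of tool_rack above 0 m) or (y of pen in the frame of tool_rack below 0.064 m and y of flux_pen in the frame of tool_rack above 0.064 m)))) and ((y of saddle_sight_tube in the frame of saddle_pen above 0.03 m and ((y of sight_tube in the frame of tool_rack below -0.064 m and y of pen in the frame of tool_rack above -0.064 m) or (y of sight_tube in the frame of tool_rack below 0 m and y of pen in the frame of tool_rack above 0 m) or (y of sight_tube in the frame of tool_rack below 0.064 m and y of pen in the frame of tool_rack above 0.064 m))) or (y of saddle_sight_tube in the frame of saddle_pen below -0.03 m and ((y of pen in the frame of tool_rack below -0.064 m and y of sight_tube in the frame of tool_rack above -0.064 m) or (y of pen in the frame of tool_rack below 0 m and y of sight_tube in the frame of tool_rack above 0 m) or (y of pen in the frame of tool_rack below 0.064 m and y of sight_tube in the frame of tool_rack above 0.064 m))))); the robot touches nothing.
It also fails if it takes over 96 s, if anything falls off the work surface, if the arm or the gripper's body presses on something with over 40 N, if the wrist force passes 120 N, or if a joint passes its speed limit or range.

## Robot

A 6-joint arm with a two-finger parallel gripper is mounted at the origin on a cart in front of the work surface, level with it; the furniture and walls round the work are solid. World frame = base frame: x ahead of the robot, y to its left, z up, the work surface at z = 0. Lengths are in mm, angles in rad, forces in N, time in s.
With the tool pointing down it reaches from about 275 to 750 mm from the base axis. Payload 10.2 kg.
Tool frame: the origin (TCP) lies between the finger pads; the fingertips stand 14 mm ahead of it and the grasp point (between the pads) lies 5 mm behind it (tip_reach is the distance from the TCP to the fingertips, in mm); z points along the fingers, y is the line along which they close (so a half turn about z gives the same grasp; the last joint's range is limited). The gripper opens to 85 mm and grips with 20 to 120 N. Pads are 22 mm wide; open, the fingers measure 114 mm over their backs; the gripper's body (76 mm by 85 mm) begins 54 mm behind the grasp point. The pads swing forward as they close: fully open they stand 13 mm farther back than shut.
Start: joints at [1.085, 0.313, 1.498, -0, 1.331, -0.223], TCP at [136.4, 506.978, 245.294] pointing down, gripper open.
Joint ranges: [-2.94, 2.94], [-0.97, 2.17], [0.19, 2.56], [-1.23, 4.37], [0.02, 3.11], [-2.88, 2.88]. Speed limits (rad/s): [2.39, 2.39, 3.01, 3.14, 3.14, 3.14].

## Interface

Orientations are given as a unit quaternion [w, x, y, z].
In Python, from rig import * gives the robot as it stands.
- The arm moves only by the tool arm_command, never from a script. Its argument "steps" is a list that holds one entry, the list of rows, each a list of 7 numbers: the opening, from 0 (shut) to 1 (fully open), then the shift along the tool's x, y, z each as a share of 0.05 m, from -1 to 1, then the turn, a rotation vector about the tool's x, y, z each as a share of 0.15 rad, from -1 to 1. A call has 1 to 8 rows; each row shifts and turns the commanded pose from where the row before left it, along the tool's axes as they then stand; what a row does not reach is not made up. A row lasts 1/8 s, in which the tool goes at most 62.5 mm and 10.7 degrees, less where a joint would pass 70% of its speed; a pose out of reach is approached as far as the arm can. A call with a number of a shift or a turn outside -1 to 1 is refused whole. A call with a gripper value outside its range is refused whole. The fingers move at their own pace and stop on an object; "squeeze" is the grip in N (left out, the last holds). Time passes only in rows, so rows that do not move let the fingers close. It gives the time, the measured TCP pose, the force, the opening and the grip force at its end, in the units of the state.
- sense(): the state, without advancing time (a new reading comes with each control period).
- capture(name): name is "scene" or "top"; returns the picture (480x640x3 uint8, red, green, blue); there is no depth.
- get_calibration(name): a dict with "intrinsics" (3x3 intrinsics, pixels), "rvec" (rotation vector, rad) and "tvec" (3), from world to camera coordinates, as OpenCV has them. Camera axes: x right, y down, z forward; pixel columns grow to the right and rows downward; lengths in mm; the calibration is good to about 2 mm. A picture is of the moment at which its call begins. get_calibration takes no time and is no camera call.
- finish_job(): hands the job in; it is judged then, once.
The state is a dict: "time_s": time; "joints": joint angles; "dq": joint speeds; "tau": joint torques, N m; "eef_pos": TCP position; "ee_rot": TCP orientation; "force": force on the tool from outside, world axes, zero at the start; "wrist_torque": the same for the moment, N m; "grip_width": opening from 0.0 (shut) to 1.0 (fully open); "grip_force": force on a finger pad.
Only numpy, scipy, OpenCV 4.12 (cv2) and the standard library are available. Lean on these libraries where they do the work, as an engineer would, in place of code of your own. Each camera call takes 0.05 s, during which the arm holds its last target. There are 200 camera calls.

## Working session

There is one attempt and no reset: what is moved stays moved. The work goes in short steps, Python scripts to look and compute and a tool call to move; the robot and the scene stay as the last step left them, time stands still between calls to the robot, and variables do not carry over. Pictures are saved under pics/ and viewed, at most 14 in all, crops included, and the job is handed in when it is done.

Besides the shell and the picture viewer there is one more tool, called as name(argument=value, ...) on one line, values as JSON. arm_command: Moves the arm, as the interface text tells. Its arguments: {"type":"object","properties":{"steps":{"type":"array"},"squeeze":{"type":"number"}},"required":["steps"]}

```bash
mkdir -p pics; python3 - <<'E'
from rig import *
import cv2
for n in("scene","top"):
    im=capture(n); cv2.imwrite(f"pics/{n}0.png",im[:,:,::-1]); c=get_calibration(n); print(n,c)
s=sense(); print(s["time_s"],s["eef_pos"],s["ee_rot"],s["grip_width"])
E
```

```text
scene {'intrinsics': array([[441.65560678,   0.        , 319.84152623],
       [  0.        , 441.65560678, 243.59936085],
       [  0.        ,   0.        ,   1.        ]]), 'rvec': array([ 1.92921213, -1.11797236,  0.61604768]), 'tvec': array([-221.77891693,  267.37358411,  699.26861596])}
top {'intrinsics': array([[475.25804103,   0.        , 324.67062839],
       [  0.        , 475.25804103, 236.13860547],
       [  0.        ,   0.        ,   1.        ]]), 'rvec': array([ 2.20602857, -2.17442376,  0.11232045]), 'tvec': array([ -26.18843561,  486.28499952, 1026.79601386])}
0.1 [136.32420663 506.76955569 244.79593681] [-1.87149932e-04  1.31035068e-01  9.91377565e-01 -5.46681703e-04] 0.997493108440256
```

View pics/scene0.png

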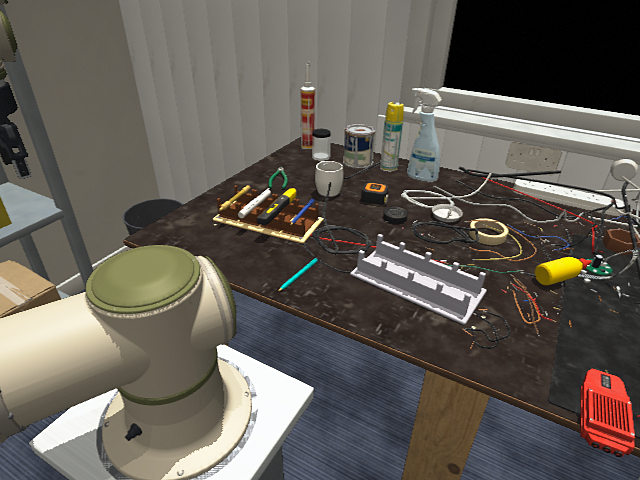

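View pics/top0.png

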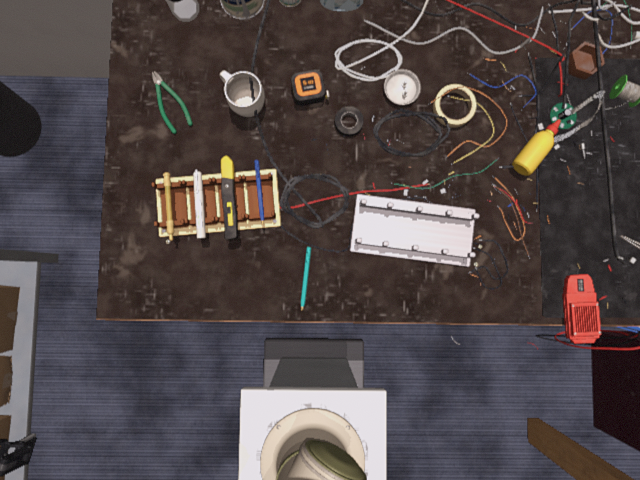

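Top view, left to right in the saddles: sight tube (168,207), white flux pen (200,205), cutter (229,197), blue pen (260,190). The teal pen at (306,278) is a look-alike lying on the bench, and the rack is at (415,230). Next I'll segment these and confirm them in one enlarged crop.

```bash
cat > h.py <<'E'
from rig import *
import cv2, numpy as np
def ray(n,uv,z):
    c=get_calibration(n); R=cv2.Rodrigues(np.array(c["rvec"]))[0]; t=np.array(c["tvec"]).ravel()
    p=cv2.undistortPoints(np.array(uv,float).reshape(-1,1,2),c["intrinsics"],None).reshape(-1,2)
    d=np.c_[p,np.ones(len(p))]@R; o=-R.T@t
    return o+d*((z-o[2])/d[:,2])[:,None]
def proj(n,P):
    c=get_calibration(n); return cv2.projectPoints(np.array(P,float).reshape(-1,1,3),np.array(c["rvec"]),np.array(c["tvec"]),c["intrinsics"],None)[0].reshape(-1,2)
def fit(pts):
    m=pts[:,:2].mean(0); _,_,v=np.linalg.svd(pts[:,:2]-m); a=v[0]*np.sign(v[0][0]); q=(pts[:,:2]-m)@v[0]
    w=(pts[:,:2]-m)@v[1]
    mid=m+v[0]*(q.max()+q.min())/2+v[1]*(w.max()+w.min())/2
    return mid.round(1),np.arctan2(a[1],a[0]).round(3),np.ptp(q).round(0),np.ptp(w).round(0)
E
python3 - <<'E'
from h import *
im=capture("top"); hsv=cv2.cvtColor(im,cv2.COLOR_RGB2HSV)
H,S,V=[hsv[:,:,i].astype(int) for i in range(3)]
def comp(m,box,z,name):
    x0,y0,x1,y1=box; k=np.zeros(m.shape,np.uint8); k[y0:y1,x0:x1]=m[y0:y1,x0:x1]
    n,l,s,c=cv2.connectedComponentsWithStats(k); i=1+s[1:,4].argmax()
    p=np.argwhere(l==i)[:,::-1]; print(name,s[i],fit(ray("top",p,z)))
comp((H>100)&(H<130)&(S>120)&(V>50),(240,150,280,240),48,"pen")
comp((S<40)&(V>170),(185,160,212,245),52,"flux")
comp((H>15)&(H<35)&(S>120)&(V>90),(155,165,180,245),50,"sight")
comp(((H>20)&(H<35)&(S>170)&(V>120))|(V<70),(216,150,242,245),60,"cutter")
comp((S<45)&(V>140),(340,185,490,275),8,"rack")
a=cv2.resize(im[150:250,145:290],None,fx=5,fy=5,interpolation=cv2.INTER_CUBIC)
b=cv2.resize(im[185:275,340:490],None,fx=5,fy=5,interpolation=cv2.INTER_CUBIC)
cv2.imwrite("pics/c1.png",a[:,:,::-1]); cv2.imwrite("pics/c2.png",b[:,:,::-1])
E
```

```text
pen [254 160   7  32 109] (array([613.5, 128.3]), np.float64(0.13), np.float64(69.0), np.float64(9.0))
flux [193 170  12  68 519] (array([550.1, 251.6]), np.float64(0.096), np.float64(145.0), np.float64(17.0))
sight [164 180  10  55 185] (array([541.3, 314.7]), np.float64(0.129), np.float64(116.0), np.float64(14.0))
cutter [216 178  26  67 391] (array([533.1, 177.1]), np.float64(-0.124), np.float64(146.0), np.float64(56.0))
rack [ 350  194  129   73 6511] (array([ 504.7, -220.6]), np.float64(1.46), np.float64(278.0), np.float64(131.0))
```

View pics/c1.png

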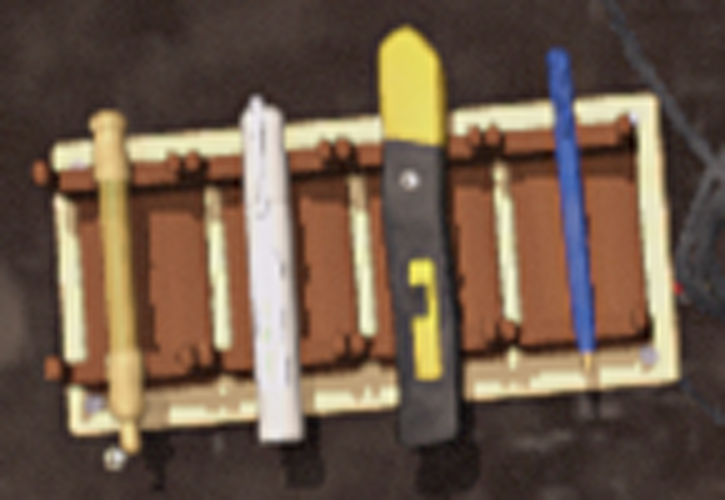

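View pics/c2.png

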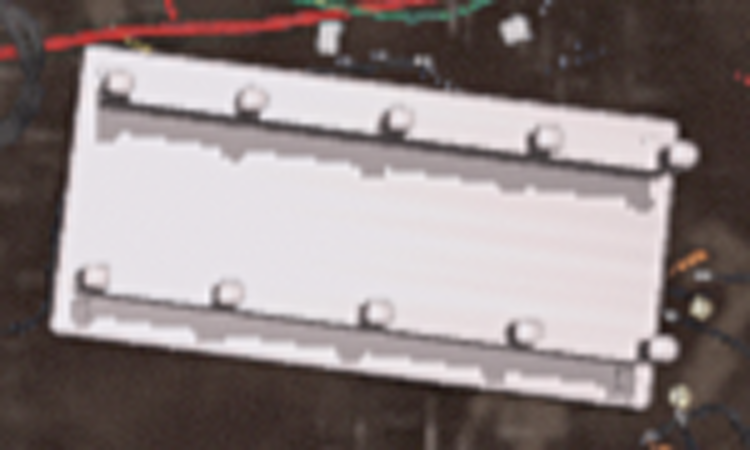

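The first crop confirms the order. In crop pixels the tool ends are: brass sight tube (106,112)-(130,450), white flux pen (257,98)-(281,440), yellow/black cutter (408,28)-(428,443), blue pen (558,48)-(589,372). In the second crop the rack shows 5 teeth per rail, from (118,80) to (683,155) on the far rail and (96,277) to (661,349) on the near one. The plate corners are also clear.

```bash
python3 - <<'E'
from h import *
T={"sight":[(106,112),(130,450),50,15],"flux":[(257,98),(281,440),53,20],"cutter":[(408,28),(428,443),60,26],"pen":[(558,48),(589,372),48,11]}
o=np.array([145,150])
for k,(a,b,z,h) in T.items():
    p=ray("top",[o+(np.array(a)+.5)/5-.5,o+(np.array(b)+.5)/5-.5],z)[:,:2]; d=p[0]-p[1]
    print(k,p.mean(0).round(1),"len",np.hypot(*d).round(0),"yaw",np.arctan2(d[1],d[0]).round(3))
base=[(52,143),(655,95),(678,383),(73,434)]
pb=ray("top",[o+np.array(q)/5-.4 for q in base],8)[:,:2]; print("saddle base",pb.mean(0).round(1),np.diff(pb,axis=0).round(0).tolist())
o=np.array([340,185])
pl=ray("top",[o+np.array(q)/5-.4 for q in [(88,45),(678,122),(645,408),(52,330)]],8)[:,:2]
print("plate",pl.mean(0).round(1),[np.hypot(*d).round(0) for d in np.diff(pl,axis=0)],np.arctan2(*(pl[0]-pl[1])).round(3))
F=[(118,80),(252,100),(398,122),(547,138),(683,155)];N=[(96,277),(229,293),(377,311),(527,331),(661,349)]
P=ray("top",[o+np.array(q)/5-.4 for q in F+N],60)[:,:2]
print("teeth mid",P.mean(0).round(1),fit(P))
M=np.array([[x,y] for x in(42,-42) for y in(128,64,0,-64,-128)],float)
A,B=M-M.mean(0),P-P.mean(0); U,s,V=np.linalg.svd(A.T@B); R=(U@V).T; print("yaw",np.arctan2(R[1,0],R[0,0]).round(3),"res",np.abs(A@R.T-B).max(0).round(1))
for y in(-96,-32,32,96): print(y,(P.mean(0)+R@[0,y]).round(1))
# scene check: reproject into scene
print("scene proj plate",proj("scene",np.c_[pl,[8]*4]).round(0).tolist())
E
```

```text
sight [544.4 316.4] len 146.0 yaw 0.11
flux [550.2 251.8] len 148.0 yaw 0.104
cutter [564.8 187.7] len 178.0 yaw 0.077
pen [578.8 123.5] len 142.0 yaw 0.119
saddle base [559.9 220.1] [[27.0, -268.0], [-130.0, -13.0], [-27.0, 266.0]]
plate [ 505.  -216.7] [np.float64(268.0), np.float64(130.0), np.float64(267.0)] 0.114
teeth mid [ 504.5 -215.7] (array([ 504.7, -216.1]), np.float64(1.457), np.float64(244.0), np.float64(85.0))
yaw -0.114 res [1.6 7.1]
-96 [ 493.6 -311. ]
-32 [ 500.9 -247.5]
32 [ 508.1 -183.9]
96 [ 515.4 -120.3]
scene proj plate [[379.0, 246.0], [487.0, 288.0], [464.0, 322.0], [350.0, 272.0]]
```

```bash
cat >> h.py <<'E'
from scipy.spatial.transform import Rotation as Ro
def goal(x,y,z,yaw,turned=True):
    s=sense(); q=np.array(s["ee_rot"]); p=np.array(s["eef_pos"])
    R=Ro.from_quat(q[[1,2,3,0]]); Rg=Ro.from_euler('z',yaw)*Ro.from_euler('y',np.pi)
    if not turned: print("now",p.round(1),"grip",round(s["grip_width"],2))
    print("shift after turn /50:",(Rg.inv().apply(np.array([x,y,z])-p)/50).round(2),"turn/.15:",((R.inv()*Rg).as_rotvec()/.15).round(2))
E
python3 -c "
from h import *
goal(544.4,316.4,130,.11,False)"
```

```text
now [136.3 506.8 244.9] grip 1.0
shift after turn /50: [-7.69 -4.68  2.3 ] turn/.15: [-0.01 -0.   -2.49]
```

arm_command(steps=[[[0.5,0,0,0.2,0,0,-0.83],[0.5,0,0,0.2,0,0,-0.83],[0.5,0,0,0.2,0,0,-0.83],[0.5,-0.75,-0.45,0,0,0,0],[0.5,-0.75,-0.45,0,0,0,0],[0.5,-0.75,-0.45,0,0,0,0],[0.5,-0.75,-0.45,0,0,0,0],[0.5,-0.75,-0.45,0,0,0,0]]], squeeze=40)

```text
time_s: 1.15
eef_pos: [336.3, 415.1, 215.1]
ee_rot: [-0.0, -0.055, 0.998, -0.0]
force: [-0.4, 0.9, 0.5]
grip_width: 0.499
grip_force: 0.0
```

arm_command(steps=[[[0.5,-0.75,-0.45,0.3,0,0,0],[0.5,-0.75,-0.45,0.3,0,0,0],[0.5,-0.75,-0.45,0.3,0,0,0],[0.5,-0.75,-0.45,0.3,0,0,0],[0.5,-0.75,-0.45,0.3,0,0,0],[0.5,0,0,0,0,0,0]]])

```text
time_s: 1.9
eef_pos: [535.4, 322.9, 138.3]
ee_rot: [-0.001, -0.054, 0.999, -0.001]
force: [0.5, 0.8, -0.2]
grip_width: 0.499
grip_force: 0.0
```

```bash
python3 -c "
from h import *
goal(544.4,316.4,46,.11,False)
cv2.imwrite('pics/s1.png',cv2.resize(capture('top')[140:260,130:300],None,fx=4,fy=4)[:,:,::-1])"
```

```text
now [535.4 322.9 138.3] grip 0.5
shift after turn /50: [-0.16 -0.15  1.85] turn/.15: [-0.01 -0.02 -0.02]
```

View pics/s1.png

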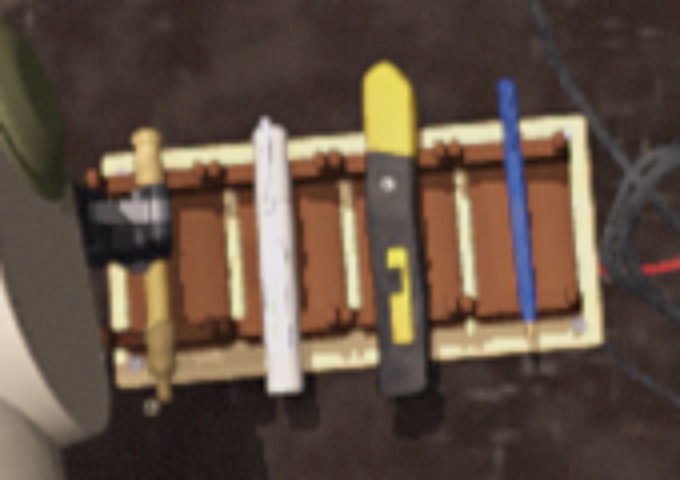

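The gripper sits over the sight tube (crop (150,215)), shifted outward only by parallax. The tools haven't moved. Going down and closing.

arm_command(steps=[[[0.5,-0.16,-0.15,0.5,0,0,0],[0.5,0,0,0.6,0,0,0],[0.5,0,0,0.5,0,0,0],[0.5,0,0,0.25,0,0,0],[0.5,0,0,0,0,0,0],[0,0,0,0,0,0,0],[0,0,0,0,0,0,0],[0,0,0,0,0,0,0]]])

```text
time_s: 2.95
eef_pos: [543.2, 318.5, 49.0]
ee_rot: [0.001, -0.055, 0.998, 0.0]
force: [-2.2, 0.3, 6.8]
grip_width: 0.11
grip_force: 40.2
```

arm_command(steps=[[[0,0,0,0,0,0,0],[0,0,0,0,0,0,0]]])

```text
time_s: 3.2
eef_pos: [543.2, 318.5, 49.0]
ee_rot: [0.001, -0.055, 0.998, 0.0]
force: [-1.5, -0.9, 6.4]
grip_width: 0.112
grip_force: 40.2
```

Grip width 0.11 × 85 ≈ 9.5 mm, which matches the stated 10 mm. Lifting and turning to the rack's yaw.

arm_command(steps=[[[0,0,0,-0.4,0,0,0],[0,0,0,-0.5,0,0,0],[0,0,0,-0.5,0,0,0.5],[0,0,0,-0.5,0,0,0.5],[0,0,0,0,0,0,0.5],[0,0,0,0,0,0,0]]])

```text
time_s: 3.95
eef_pos: [542.7, 318.2, 142.9]
ee_rot: [0.0, 0.057, 0.998, 0.0]
force: [-0.3, 0.2, 0.7]
grip_width: 0.111
grip_force: 39.4
```

```bash
python3 -c "
from h import *
print(sense()['grip_width'],sense()['force'])
goal(493.6,-311,130,-.114,False)"
```

```text
0.11090660644507071 [-0.3007657   0.21977469  0.74585911]
now [542.7 318.2 142.9] grip 0.11
shift after turn /50: [ -0.46 -12.61   0.26] turn/.15: [0. 0. 0.]
```

arm_command(steps=[[[0,-0.03,-0.4,0,0,0,0],[0,-0.03,-0.8,0,0,0,0],[0,-0.03,-0.8,0,0,0,0],[0,-0.03,-0.8,0,0,0,0],[0,-0.03,-0.8,0,0,0,0],[0,-0.03,-0.8,0,0,0,0],[0,-0.03,-0.8,0,0,0,0],[0,-0.03,-0.8,0,0,0,0]]])

```text
time_s: 4.95
eef_pos: [520.1, 17.5, 142.6]
ee_rot: [-0.0, 0.056, 0.998, 0.0]
force: [-0.1, 0.7, -1.0]
grip_width: 0.112
grip_force: 39.4
```

arm_command(steps=[[[0,-0.03,-0.8,0,0,0,0],[0,-0.03,-0.8,0,0,0,0],[0,-0.03,-0.8,0,0,0,0],[0,-0.03,-0.8,0,0,0,0],[0,-0.03,-0.8,0,0,0,0],[0,-0.03,-0.8,0,0,0,0],[0,-0.03,-0.8,0,0,0,0],[0,0,-0.4,0,0,0,0]]])

```text
time_s: 5.95
eef_pos: [496.2, -281.9, 142.4]
ee_rot: [-0.0, 0.057, 0.998, 0.0]
force: [0.3, -0.1, -0.3]
grip_width: 0.104
grip_force: 39.4
```

arm_command(steps=[[[0,0,-0.2,0,0,0,0],[0,0,0,0,0,0,0]]])

```text
time_s: 6.2
eef_pos: [495.6, -289.9, 142.7]
ee_rot: [-0.0, 0.057, 0.998, 0.0]
force: [0.3, -0.5, -1.0]
grip_width: 0.11
grip_force: 39.4
```

```bash
python3 -c "
from h import *
goal(493.6,-311,50,-.114,False)
cv2.imwrite('pics/r1.png',cv2.resize(capture('top')[175:285,330:500],None,fx=4,fy=4)[:,:,::-1])"
```

```text
now [ 495.6 -289.9  142.7] grip 0.11
shift after turn /50: [-0.01 -0.42  1.85] turn/.15: [ 0. -0.  0.]
```

View pics/r1.png

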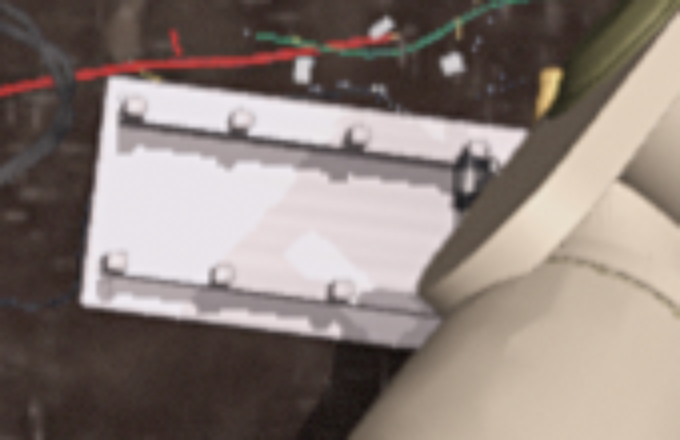

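The sight tube is still held (its far end shows at crop (548,90)), and the arm hides the rack's right end. Both floors are at 42 mm, so I lower to the same TCP height as the grasp.

arm_command(steps=[[[0,0,-0.42,0.3,0,0,0],[0,0,0,0.5,0,0,0],[0,0,0,0.5,0,0,0],[0,0,0,0.35,0,0,0],[0,0,0,0.18,0,0,0],[0,0,0,0,0,0,0]]])

```text
time_s: 7.0
eef_pos: [493.1, -311.2, 51.0]
ee_rot: [-0.0, 0.057, 0.998, 0.0]
force: [0.3, 0.5, 0.4]
grip_width: 0.113
grip_force: 39.4
```

arm_command(steps=[[[0.15,0,0,0,0,0,0],[0.25,0,0,0,0,0,0],[0.35,0,0,0,0,0,0],[0.4,0,0,0,0,0,0],[0.4,0,0,-0.3,0,0,0],[0.4,0,0,-0.6,0,0,0],[0.4,0,0,-0.6,0,0,0],[0.4,0,0,-0.6,0,0,0]]])

```text
time_s: 8.0
eef_pos: [493.2, -311.3, 158.5]
ee_rot: [0.0, 0.057, 0.998, -0.0]
force: [0.4, -0.0, 0.2]
grip_width: 0.401
grip_force: 0.0
```

```bash
python3 -c "
from h import *
goal(550.2,251.8,130,.104,False)"
```

```text
now [ 493.2 -311.3  158.5] grip 0.4
shift after turn /50: [-2.3  11.08  0.57] turn/.15: [-0.01  0.01 -1.46]
```

arm_command(steps=[[[0.5,0,0,0,0,0,-0.73],[0.5,0,0,0,0,0,-0.73],[0.5,-0.16,0.8,0,0,0,0],[0.5,-0.16,0.8,0,0,0,0],[0.5,-0.16,0.8,0,0,0,0],[0.5,-0.16,0.8,0,0,0,0],[0.5,-0.16,0.8,0,0,0,0],[0.5,-0.16,0.8,0,0,0,0]]])

```text
time_s: 9.0
eef_pos: [516.0, -66.3, 157.5]
ee_rot: [0.001, -0.052, 0.999, -0.0]
force: [1.3, -0.9, -0.4]
grip_width: 0.497
grip_force: 0.0
```

arm_command(steps=[[[0.5,-0.16,0.8,0,0,0,0],[0.5,-0.16,0.8,0,0,0,0],[0.5,-0.16,0.8,0,0,0,0],[0.5,-0.16,0.8,0,0,0,0],[0.5,-0.16,0.8,0,0,0,0],[0.5,-0.16,0.8,0,0,0,0],[0.5,-0.16,0.8,0,0,0,0],[0.5,-0.16,0.7,0,0,0,0]]])

```text
time_s: 10.0
eef_pos: [546.6, 254.0, 157.5]
ee_rot: [0.001, -0.053, 0.999, 0.0]
force: [0.3, -0.0, 0.6]
grip_width: 0.499
grip_force: 0.0
```

arm_command(steps=[[[0.5,0,0,0,0,0,0],[0.5,0,0,0,0,0,0]]])

```text
time_s: 10.25
eef_pos: [546.5, 252.0, 156.9]
ee_rot: [0.0, -0.052, 0.999, -0.0]
force: [-0.3, -1.0, 0.4]
grip_width: 0.499
grip_force: 0.0
```

```bash
python3 -c "
from h import *
goal(550.2,251.8,47,.104,False)
im=capture('top')
cv2.imwrite('pics/r2.png',cv2.resize(im[150:280,130:500],None,fx=2.1,fy=2.1,interpolation=2)[:,:,::-1])"
```

```text
now [546.5 252.  156.9] grip 0.5
shift after turn /50: [-0.07 -0.01  2.2 ] turn/.15: [-0.  0.  0.]
```

View pics/r2.png

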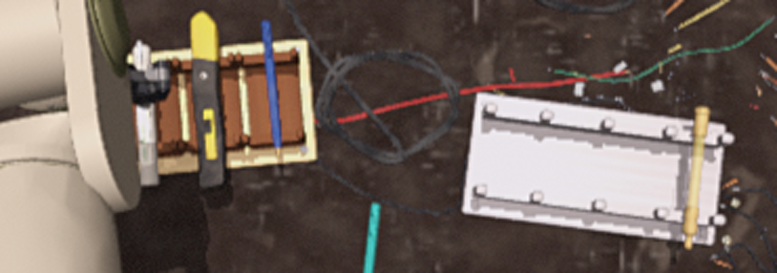

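The sight tube lies straight across both rails in the rightmost place (crop (702,110)-(689,245)). Next is the flux pen.

arm_command(steps=[[[0.5,-0.07,0,0.5,0,0,0],[0.5,0,0,0.6,0,0,0],[0.5,0,0,0.6,0,0,0],[0.5,0,0,0.5,0,0,0],[0.5,0,0,0,0,0,0],[0,0,0,0,0,0,0],[0,0,0,0,0,0,0],[0,0,0,0,0,0,0]]])

```text
time_s: 11.3
eef_pos: [550.6, 252.8, 47.7]
ee_rot: [0.001, -0.052, 0.999, 0.0]
force: [-1.4, -2.0, 7.5]
grip_width: 0.075
grip_force: 41.7
```

arm_command(steps=[[[0,0,0,0,0,0,0],[0,0,0,0,0,0,0]]])

```text
time_s: 11.55
eef_pos: [550.6, 252.8, 47.7]
ee_rot: [0.001, -0.052, 0.999, 0.0]
force: [-0.5, -1.2, 7.0]
grip_width: 0.073
grip_force: 41.7
```

arm_command(steps=[[[0,0,0,-0.4,0,0,0],[0,0,0,-0.5,0,0,0],[0,0,0,-0.5,0,0,0.5],[0,0,0,-0.5,0,0,0.5],[0,0,0,0,0,0,0.45],[0,0,0,0,0,0,0]]])

```text
time_s: 12.3
eef_pos: [550.0, 252.8, 141.7]
ee_rot: [0.0, 0.056, 0.998, 0.0]
force: [-0.7, -0.8, 0.3]
grip_width: 0.076
grip_force: 40.7
```

```bash
python3 -c "
from h import *
goal(500.9,-247.5,130,-.114,False)"
```

```text
now [550.  252.8 141.7] grip 0.08
shift after turn /50: [ -0.16 -10.05   0.23] turn/.15: [0.   0.   0.01]
```

arm_command(steps=[[[0,-0.01,-0.4,0,0,0,0],[0,-0.01,-0.8,0,0,0,0],[0,-0.01,-0.8,0,0,0,0],[0,-0.01,-0.8,0,0,0,0],[0,-0.01,-0.8,0,0,0,0],[0,-0.01,-0.8,0,0,0,0],[0,-0.01,-0.8,0,0,0,0],[0,-0.01,-0.8,0,0,0,0]]])

```text
time_s: 13.3
eef_pos: [519.3, -47.9, 141.2]
ee_rot: [-0.0, 0.056, 0.998, -0.0]
force: [0.5, 0.3, 0.7]
grip_width: 0.071
grip_force: 40.7
```

arm_command(steps=[[[0,-0.01,-0.8,0,0,0,0],[0,-0.01,-0.8,0,0,0,0],[0,-0.01,-0.8,0,0,0,0],[0,-0.01,-0.8,0,0,0,0],[0,-0.02,-0.8,0,0,0,0],[0,-0.02,-0.05,0,0,0,0],[0,0,0,0,0,0,0],[0,0,0,0,0,0,0]]])

```text
time_s: 14.3
eef_pos: [501.3, -246.6, 141.3]
ee_rot: [-0.0, 0.056, 0.998, 0.0]
force: [-0.0, -1.5, 0.0]
grip_width: 0.073
grip_force: 40.7
```

```bash
python3 -c "
from h import *
goal(500.9,-247.5,49,-.114,False)"
```

```text
now [ 501.3 -246.6  141.3] grip 0.07
shift after turn /50: [ 0.01 -0.02  1.85] turn/.15: [ 0.   -0.    0.02]
```

arm_command(steps=[[[0,0,-0.02,0.3,0,0,0],[0,0,0,0.5,0,0,0],[0,0,0,0.5,0,0,0],[0,0,0,0.35,0,0,0],[0,0,0,0.18,0,0,0],[0,0,0,0,0,0,0]]])

```text
time_s: 15.05
eef_pos: [501.3, -248.3, 49.5]
ee_rot: [-0.0, 0.056, 0.998, 0.0]
force: [0.2, -0.3, 0.3]
grip_width: 0.071
grip_force: 40.7
```

arm_command(steps=[[[0.15,0,0,0,0,0,0],[0.25,0,0,0,0,0,0],[0.35,0,0,0,0,0,0],[0.4,0,0,0,0,0,0],[0.4,0,0,-0.3,0,0,0],[0.4,0,0,-0.6,0,0,0],[0.4,0,0,-0.6,0,0,0],[0.4,0,0,-0.6,0,0,0]]])

```text
time_s: 16.05
eef_pos: [501.3, -248.4, 157.0]
ee_rot: [0.0, 0.056, 0.998, -0.0]
force: [-0.1, -0.9, 0.1]
grip_width: 0.401
grip_force: 0.0
```

```bash
python3 -c "
from h import *
goal(564.8,187.7,150,.085,False)"
```

```text
now [ 501.3 -248.4  157. ] grip 0.4
shift after turn /50: [-2.01  8.58  0.14] turn/.15: [-0.    0.01 -1.32]
```

11 rows of translation to the cutter.

arm_command(steps=[[[0.6,0,0,0,0,0,-0.66],[0.6,0,0,0,0,0,-0.66],[0.6,-0.18,0.78,0,0,0,0],[0.6,-0.18,0.78,0,0,0,0],[0.6,-0.18,0.78,0,0,0,0],[0.6,-0.18,0.78,0,0,0,0],[0.6,-0.18,0.78,0,0,0,0],[0.6,-0.18,0.78,0,0,0,0]]])

```text
time_s: 17.05
eef_pos: [535.4, -9.4, 156.0]
ee_rot: [0.001, -0.043, 0.999, -0.0]
force: [-0.4, -0.2, 0.4]
grip_width: 0.599
grip_force: 0.0
```

arm_command(steps=[[[0.6,-0.18,0.78,0,0,0,0],[0.6,-0.18,0.78,0,0,0,0],[0.6,-0.18,0.78,0,0,0,0],[0.6,-0.18,0.78,0,0,0,0],[0.6,-0.18,0.78,0,0,0,0],[0.6,0,0,0,0,0,0],[0.6,0,0,0,0,0,0]]])

```text
time_s: 17.92
eef_pos: [563.4, 187.1, 155.4]
ee_rot: [0.0, -0.043, 0.999, -0.0]
force: [0.0, 0.2, 0.2]
grip_width: 0.603
grip_force: 0.0
```

```bash
python3 -c "
from h import *
goal(564.8,187.7,50,.085,False)
im=capture('top')
cv2.imwrite('pics/r3.png',cv2.resize(im[150:280,130:500],None,fx=2.1,fy=2.1,interpolation=2)[:,:,::-1])"
```

```text
now [563.4 187.1 155.4] grip 0.6
shift after turn /50: [-0.03  0.01  2.11] turn/.15: [-0.  0.  0.]
```

View pics/r3.png

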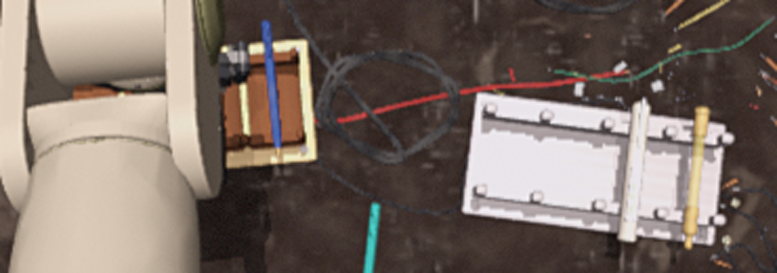

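The flux pen lies straight in the second place from the right (crop (640,100)-(627,240)). Now the cutter.

arm_command(steps=[[[0.6,-0.03,0,0.5,0,0,0],[0.6,0,0,0.6,0,0,0],[0.6,0,0,0.6,0,0,0],[0.6,0,0,0.4,0,0,0],[0.6,0,0,0,0,0,0],[0,0,0,0,0,0,0],[0,0,0,0,0,0,0],[0,0,0,0,0,0,0]]], squeeze=45)

```text
time_s: 18.98
eef_pos: [565.7, 187.4, 51.2]
ee_rot: [0.001, -0.043, 0.999, -0.0]
force: [-1.0, -2.9, 7.7]
grip_width: 0.331
grip_force: 44.9
```

arm_command(steps=[[[0,0,0,0,0,0,0],[0,0,0,0,0,0,0]]])

```text
time_s: 19.23
eef_pos: [565.7, 187.4, 51.2]
ee_rot: [0.001, -0.043, 0.999, -0.0]
force: [0.0, -1.8, 6.6]
grip_width: 0.329
grip_force: 44.9
```

arm_command(steps=[[[0,0,0,-0.4,0,0,0],[0,0,0,-0.5,0,0,0],[0,0,0,-0.5,0,0,0.5],[0,0,0,-0.5,0,0,0.5],[0,0,0,0,0,0,0.33],[0,0,0,0,0,0,0]]])

```text
time_s: 19.98
eef_pos: [564.8, 187.6, 145.0]
ee_rot: [0.0, 0.057, 0.998, 0.0]
force: [-0.3, -0.4, 0.2]
grip_width: 0.331
grip_force: 44.7
```

```bash
python3 -c "
from h import *
goal(508.1,-183.9,130,-.114,False)"
```

```text
now [564.8 187.6 145. ] grip 0.33
shift after turn /50: [ 0.28 -7.51  0.3 ] turn/.15: [0. 0. 0.]
```

arm_command(steps=[[[0,0.03,-0.4,0,0,0,0],[0,0.03,-0.8,0,0,0,0],[0,0.03,-0.8,0,0,0,0],[0,0.03,-0.8,0,0,0,0],[0,0.03,-0.8,0,0,0,0],[0,0.03,-0.8,0,0,0,0],[0,0.03,-0.8,0,0,0,0],[0,0.03,-0.8,0,0,0,0]]])

```text
time_s: 20.98
eef_pos: [517.7, -111.1, 144.6]
ee_rot: [-0.0, 0.057, 0.998, 0.0]
force: [0.1, 0.2, -0.5]
grip_width: 0.334
grip_force: 44.7
```

arm_command(steps=[[[0,0.02,-0.8,0,0,0,0],[0,0.02,-0.7,0,0,0,0],[0,0,0,0,0,0,0],[0,0,0,0,0,0,0]]])

```text
time_s: 21.48
eef_pos: [507.8, -183.1, 144.6]
ee_rot: [-0.0, 0.057, 0.998, 0.0]
force: [0.7, 0.7, -0.3]
grip_width: 0.326
grip_force: 44.7
```

```bash
python3 -c "
from h import *
goal(508.1,-183.9,52.5,-.114,False)"
```

```text
now [ 507.8 -183.1  144.6] grip 0.33
shift after turn /50: [-0.01 -0.01  1.84] turn/.15: [ 0. -0. -0.]
```

arm_command(steps=[[[0,0,-0.01,0.3,0,0,0],[0,0,0,0.5,0,0,0],[0,0,0,0.5,0,0,0],[0,0,0,0.35,0,0,0],[0,0,0,0.18,0,0,0],[0,0,0,0,0,0,0]]])

```text
time_s: 22.22
eef_pos: [508.1, -183.4, 52.9]
ee_rot: [-0.0, 0.057, 0.998, 0.0]
force: [-0.4, -0.1, -1.2]
grip_width: 0.331
grip_force: 44.7
```

arm_command(steps=[[[0.38,0,0,0,0,0,0],[0.45,0,0,0,0,0,0],[0.5,0,0,0,0,0,0],[0.55,0,0,0,0,0,0],[0.55,0,0,-0.3,0,0,0],[0.55,0,0,-0.6,0,0,0],[0.55,0,0,-0.6,0,0,0],[0.55,0,0,-0.6,0,0,0]]])

```text
time_s: 23.22
eef_pos: [508.2, -183.9, 160.4]
ee_rot: [0.0, 0.057, 0.998, -0.0]
force: [-0.1, -0.0, -0.7]
grip_width: 0.549
grip_force: 0.0
```

```bash
python3 -c "
from h import *
goal(578.8,123.5,150,.115,False)"
```

```text
now [ 508.2 -183.9  160.4] grip 0.55
shift after turn /50: [-2.11  5.95  0.21] turn/.15: [-0.    0.01 -1.53]
```

arm_command(steps=[[[0.5,0,0,0,0,0,-0.76],[0.5,0,0,0,0,0,-0.76],[0.5,-0.26,0.74,0,0,0,0],[0.5,-0.26,0.74,0,0,0,0],[0.5,-0.26,0.74,0,0,0,0],[0.5,-0.26,0.74,0,0,0,0],[0.5,-0.26,0.74,0,0,0,0],[0.5,-0.26,0.74,0,0,0,0]]])

```text
time_s: 24.22
eef_pos: [560.8, 46.8, 159.5]
ee_rot: [0.001, -0.057, 0.998, -0.0]
force: [0.5, -0.6, 0.2]
grip_width: 0.497
grip_force: 0.0
```

arm_command(steps=[[[0.5,-0.26,0.74,0,0,0,0],[0.5,-0.26,0.74,0,0,0,0],[0.5,0,0,0,0,0,0],[0.5,0,0,0,0,0,0]]])

```text
time_s: 24.72
eef_pos: [577.9, 121.7, 158.9]
ee_rot: [0.0, -0.057, 0.998, -0.0]
force: [0.6, -0.4, 0.1]
grip_width: 0.497
grip_force: 0.0
```

```bash
python3 -c "
from h import *
goal(578.8,123.5,42,.115,False)
im=capture('top')
cv2.imwrite('pics/r4.png',cv2.resize(im[150:280,130:500],None,fx=2.1,fy=2.1,interpolation=2)[:,:,::-1])"
```

```text
now [577.9 121.7 158.9] grip 0.5
shift after turn /50: [-0.02  0.03  2.34] turn/.15: [-0.    0.   -0.01]
```

View pics/r4.png

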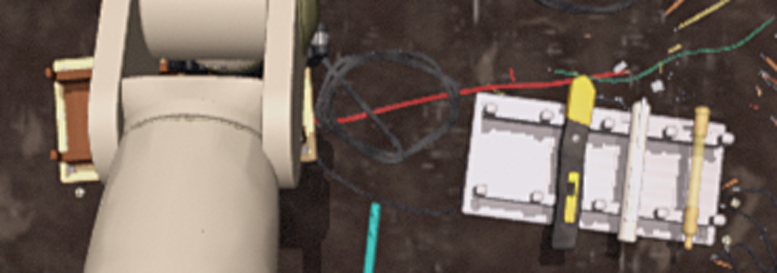

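The cutter sits in the third place from the right (crop (580,80)-(563,248)). The blue pen is last.

arm_command(steps=[[[0.5,-0.02,0.03,0.5,0,0,0],[0.5,0,0,0.6,0,0,0],[0.5,0,0,0.6,0,0,0],[0.5,0,0,0.63,0,0,0],[0.5,0,0,0,0,0,0],[0,0,0,0,0,0,0],[0,0,0,0,0,0,0],[0,0,0,0,0,0,0]]], squeeze=35)

```text
time_s: 25.78
eef_pos: [579.5, 123.5, 43.5]
ee_rot: [0.001, -0.057, 0.998, -0.0]
force: [-1.4, -1.4, 7.3]
grip_width: 0.099
grip_force: 35.4
```

arm_command(steps=[[[0,0,0,0,0,0,0],[0,0,0,0,0,0,0]]])

```text
time_s: 26.02
eef_pos: [579.5, 123.4, 43.5]
ee_rot: [0.001, -0.057, 0.998, -0.0]
force: [-1.5, -1.8, 6.7]
grip_width: 0.093
grip_force: 35.4
```

arm_command(steps=[[[0,0,0,-0.4,0,0,0],[0,0,0,-0.5,0,0,0],[0,0,0,-0.5,0,0,0.5],[0,0,0,-0.6,0,0,0.5],[0,0,0,0,0,0,0.53],[0,0,0,0,0,0,0]]])

```text
time_s: 26.78
eef_pos: [578.7, 123.7, 142.3]
ee_rot: [0.0, 0.057, 0.998, 0.0]
force: [-0.6, -0.6, 0.4]
grip_width: 0.097
grip_force: 34.5
```

```bash
python3 -c "
from h import *
goal(515.4,-120.3,130,-.114,False)"
```

```text
now [578.7 123.7 142.3] grip 0.1
shift after turn /50: [ 0.7  -4.99  0.25] turn/.15: [ 0.    0.   -0.01]
```

arm_command(steps=[[[0,0.1,-0.4,0,0,0,0],[0,0.1,-0.8,0,0,0,0],[0,0.1,-0.8,0,0,0,0],[0,0.1,-0.8,0,0,0,0],[0,0.1,-0.8,0,0,0,0],[0,0.1,-0.8,0,0,0,0],[0,0.1,-0.59,0,0,0,0],[0,0,0,0,0,0,0]]])

```text
time_s: 27.78
eef_pos: [514.0, -122.3, 141.6]
ee_rot: [-0.0, 0.059, 0.998, -0.0]
force: [-0.6, 0.6, 0.3]
grip_width: 0.097
grip_force: 34.5
```

arm_command(steps=[[[0,0,0,0,0,0,0]]])

```text
time_s: 27.9
eef_pos: [514.8, -120.0, 141.7]
ee_rot: [-0.0, 0.058, 0.998, 0.0]
force: [-1.1, 0.8, 0.1]
grip_width: 0.098
grip_force: 34.5
```

```bash
python3 -c "
from h import *
goal(515.4,-120.3,45,-.114,False)"
```

```text
now [ 514.8 -120.   141.7] grip 0.1
shift after turn /50: [-0.01 -0.    1.93] turn/.15: [ 0.   -0.   -0.01]
```

arm_command(steps=[[[0,-0.01,0,0.3,0,0,0],[0,0,0,0.5,0,0,0],[0,0,0,0.5,0,0,0],[0,0,0,0.4,0,0,0],[0,0,0,0.21,0,0,0],[0,0,0,0,0,0,0]]])

```text
time_s: 28.65
eef_pos: [515.4, -119.7, 45.6]
ee_rot: [-0.001, 0.058, 0.998, 0.0]
force: [0.3, -0.3, 0.2]
grip_width: 0.098
grip_force: 34.5
```

arm_command(steps=[[[0.15,0,0,0,0,0,0],[0.25,0,0,0,0,0,0],[0.35,0,0,0,0,0,0],[0.4,0,0,0,0,0,0],[0.4,0,0,-0.3,0,0,0],[0.4,0,0,-0.6,0,0,0],[0.4,0,0,-0.6,0,0,0],[0.4,0,0,-0.6,0,0,0]]])

```text
time_s: 29.65
eef_pos: [515.7, -120.2, 153.4]
ee_rot: [0.001, 0.058, 0.998, -0.0]
force: [-0.7, -0.6, -0.1]
grip_width: 0.404
grip_force: 0.0
```

arm_command(steps=[[[0.4,0,0.8,-0.4,0,0,0],[0.4,0,0.8,-0.4,0,0,0],[0.4,0,0.8,0,0,0,0],[0.4,0,0.8,0,0,0,0],[0.4,0,0.8,0,0,0,0],[0.4,0,0.8,0,0,0,0],[0.4,0,0.4,0,0,0,0],[0.4,0,0,0,0,0,0]]])

```text
time_s: 30.65
eef_pos: [545.6, 138.6, 191.7]
ee_rot: [0.0, 0.057, 0.998, -0.0]
force: [-0.2, -0.8, -0.8]
grip_width: 0.405
grip_force: 0.0
```

```bash
python3 -c "
from h import *
cv2.imwrite('pics/r5.png',cv2.resize(capture('top')[175:285,330:500],None,fx=4,fy=4,interpolation=2)[:,:,::-1])
cv2.imwrite('pics/r6.png',cv2.resize(capture('scene')[220:340,320:520],None,fx=4,fy=4,interpolation=2)[:,:,::-1])"
```

```text
(no output)
```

View pics/r5.png

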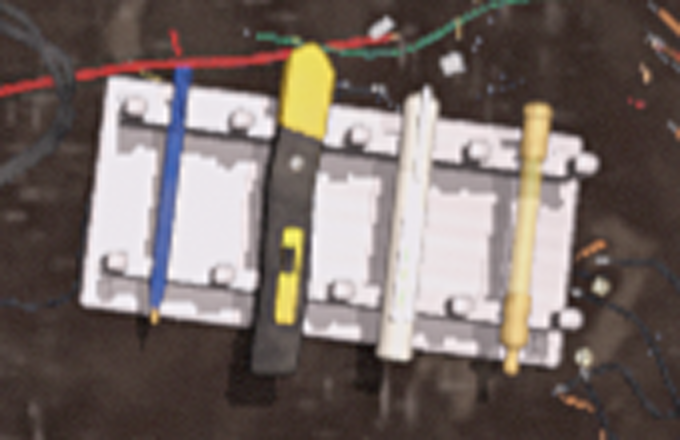

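View pics/r6.png

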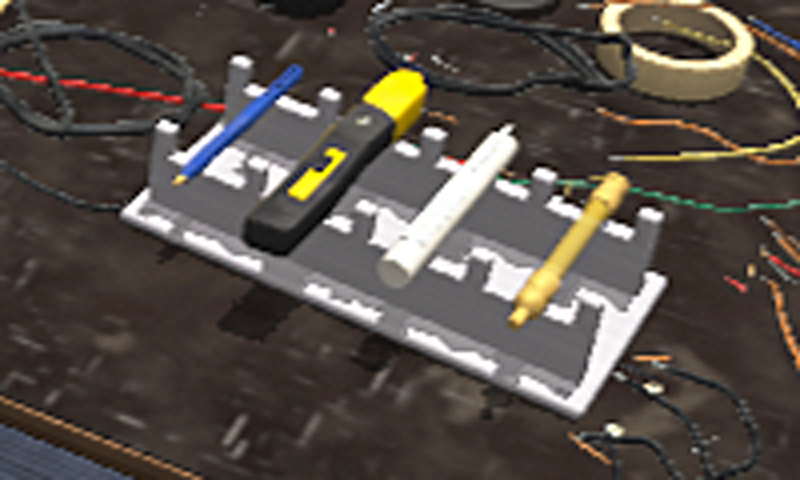

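From the left: blue pen, cutter, flux pen and sight tube, each down in its own pair of notches, centred between the rails and lying straight. Handing in.

```bash
python3 -c "
from rig import *
print(finish_job())"
```

```text
the job is handed in; nothing more can be done
None
```

All four tools are in the rack in reverse order (left to right: pen, cutter, flux pen, sight tube), released with the arm clear, and the job was handed in at about 31 s; the hand-in returned no verdict.

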